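# Release the child-locked top drawer of the coffee organiser

### The arm

A 7-joint arm with a two-finger parallel gripper is mounted at the origin on the work surface. World frame = base frame: x ahead of the robot, y to its left, z up, the work surface at z = 0. Lengths are in mm, angles in degrees, forces in N, time in s.
With the tool pointing down it reaches from about 400 to 900 mm from the base axis. Payload 5.5 kg.
Tool frame: the origin (TCP) lies between the finger pads; the fingertips stand 17 mm ahead of it and the grasp point (between the pads) lies 2 mm behind it (r.nose_length is the distance from the TCP to the fingertips, in mm); z points along the fingers, y is the line along which they close (so a half turn about z gives the same grasp; the last joint's range is limited). The gripper opens to 85 mm and grips with 20 to 120 N. Pads are 22 mm wide; open, the fingers measure 114 mm over their backs; the gripper's body (76 mm by 85 mm) begins 54 mm behind the grasp point. The pads swing forward as they close: fully open they stand 13 mm farther back than shut.
Start: joints at [15.08, 28.699, -24.465, 88.831, 12.651, 65.22, -12.049], TCP at [650, 0.037, 248.31] pointing down, gripper open.
Joint ranges: [-164.97, 164.97], [-17.58, 116.51], [-87.97, 89.64], [11.32, 138.91], [-80.73, 260.73], [10.89, 115.49], [-147.41, 147.41]. Speed limits (degrees/s): [147.25, 147.25, 180, 180, 180, 180, 180].

### API

Orientations are given as [roll, pitch, yaw] about the fixed x, y, z axes, in that order (R = Rz(yaw) Ry(pitch) Rx(roll)).
In Python, from bench import r gives the robot as it stands.
- The arm moves only by the tool move_arm, never from a script. Its argument "rows" is a list of rows, each a list of 4 numbers: the shift along the tool's x, y, z in m, then the turn about the tool's z in degrees. A call has 1 to 12 rows; each row shifts and turns the commanded pose from where the row before left it, along the tool's axes as they then stand; what a row does not reach is not made up. A row lasts 1/10 s, in which the tool goes at most 50 mm and 8.59 degrees, less where a joint would pass 70% of its speed; a pose out of reach is approached as far as the arm can. A call is refused whole if a number of a shift passes 0.05 or a number of a turn 8.59, either way. A call with a gripper value outside its range is refused whole. "gripper" is the closure, from -1 (fully open) to 1 (shut), so that 0 is half open, set as the call begins (left out, the last holds). The fingers move at their own pace and stop on an object; "newtons" is the grip in N (left out, the last holds). Time passes only in rows, so rows that do not move let the fingers close. It gives the time, the measured TCP pose, the force, the opening and the grip force at its end, in the units of the state.
- r.observe(): the state, without advancing time (a new reading comes with each control period).
- r.camera(name): name is "scene" or "side" or "wrist"; returns (picture, depth): 384x512x3 uint8, red, green, blue; 384x512 float32, mm along the optical axis (not along the pixel's ray), 0 where there is no reading.
- r.camera_info(name): a dict with "fx", "fy", "cx", "cy" (pixels), "rvec" (rotation vector, rad) and "tvec" (3), from world to camera coordinates, as OpenCV has them; the wrist camera has in their place "hand_eye" (4x4, takes a point from camera to tool coordinates, whose origin is the TCP and whose axes are the flange's). Camera axes: x right, y down, z forward; pixel columns grow to the right and rows downward; lengths in mm; the calibration is good to about 2 mm. The wrist camera is an equidistant fisheye: a pixel r from the principal point sees the ray r / f radians off the axis. A picture is of the moment at which its call begins: read the wrist's pose just before it. camera_info takes no time and is no camera call.
- r.close_job(): hands the job in; it is judged then, once.
The state is a dict: "clock": time; "joints": joint angles; "qvel": joint speeds; "tau": joint torques, N m; "tcp_pos": TCP position; "orientation": TCP orientation; "force": force on the tool from outside, world axes, zero at the start; "torque": the same for the moment, N m; "width": finger opening in mm; "grasp_force": force on a finger pad.
Only numpy, scipy, OpenCV 4.12 (cv2) and the standard library are available. Lean on these libraries where they do the work, as an engineer would, in place of code of your own. Each camera call takes 0.05 s, during which the arm holds its last target. There are 200 camera calls.

### The job

Open the top drawer of the clear organiser: slide the child-lock tab on its lid all the way aside, then press the button it was covering fully down so that the top drawer pops out. Leave the lock tab slid aside and the lower drawer shut.

Things in the scene. Friction and masses are not known exactly. Their poses are not given: they have to be found in the camera images.
- organiser: Clear acrylic two-drawer organiser with an opaque white top, fixed to the shelf, 150 (x) by 240 (y) by 110 mm high. Origin: centre of its underside; z up, +x towards its back (the drawers come out to -x), +y to the left of someone facing along +x. On its top, along y: a bare button, the covered button, and free room into which the tab slides.
- lock_tab (a joint): Slide of the child-lock tab along the organiser's +y, 0 (covering the button) to 0.055 m; starts at 0 to 0.008; about 1.5 N, stays put. Grey cover 56 (x) by 40 (y) mm, top at z = 132 mm (organiser frame), with an upright fin 34 (x) by 10 (y) mm rising to z = 156; both centred on x = 0, y = joint value. Rails 5 mm high beside it at x = +-32 mm.
- top_drawer (a joint): How far the top drawer is out: 0 shut to 0.036 m. Its steel button, 30 mm across, is centred at x = 0, y = 0 (organiser frame), under the tab at the start; upper face at z = 124 mm, 14 mm proud of the top. It goes 12 mm straight down with 2 to 3 N and stays down; the drawer comes out 3 mm per mm pressed.
- low_drawer (a joint): How far the lower drawer is out: 0 shut to 0.036 m, to stay shut. Its button, like the other but bare, is centred at x = 0, y = -75 mm (organiser frame), and is not wanted.

How it is judged (in metres and radians):
On the way, in this order (a step that is already met when the one before it is completed fails the run):
1. the lock tab is slid aside while both drawers are still shut (value of joint lock_tab above 0.043 m and value of joint each of top_drawer, low_drawer below 0.006 m), for 0.1 s.
2. the uncovered button is pressed down and the top drawer comes out (value of joint top_drawer above 0.026 m and value of joint lock_tab above 0.043 m), for 0.1 s.
At the end, for the whole second after the job is handed in: The lock tab is slid aside by at least 43 of its 55 mm, the top drawer is out by at least 26 of its 36 mm, and the lower drawer is shut to within 6 mm (all of step 2 and value of joint low_drawer below 0.006 m); the robot touches nothing.
It fails at once if the lower drawer is opened by more than 10 mm (wrong button pressed) (value of joint low_drawer above 0.01 m).
It also fails if it takes over 35 s, if anything falls off the work surface, if the arm or the gripper's body presses on something with over 40 N, if the wrist force passes 120 N, or if a joint passes its speed limit or range.

## Working session

There is one attempt and no reset: what is moved stays moved. The work goes in short steps, Python scripts to look and compute and a tool call to move; the robot and the scene stay as the last step left them, time stands still between calls to the robot, and variables do not carry over. Pictures are saved under pics/ and viewed, at most 10 in all, crops included, and the job is handed in when it is done.

Besides the shell and the picture viewer there is one more tool, called after "Emit:" by a JSON object that holds its "fn" and its "kwargs", one argument or row to a line. move_arm: Moves the arm, as the interface text tells. Its arguments: {"type":"object","properties":{"rows":{"type":"array"},"gripper":{"type":"number"},"newtons":{"type":"number"}},"required":["rows"]}

```bash
mkdir -p pics
python3 - <<'E'
from bench import r
import cv2,numpy as np
for n in("scene","side"):
    p,d=r.camera(n); cv2.imwrite(f"pics/{n}0.png",p[:,:,::-1]); np.save(f"pics/{n}_d.npy",d); print(r.camera_info(n))
o=r.observe();print(o["tcp_pos"],o["orientation"],o["clock"],r.nose_length)
E
```

```text
{'fx': 380.2906693482678, 'fy': 380.2906693482678, 'cx': 254.26138452128282, 'cy': 190.87860872750517, 'rvec': array([ 2.3479466 ,  0.94947011, -0.29167069]), 'tvec': array([-452.61164711, -280.52091511,  902.73266284])}
{'fx': 352.5067510277866, 'fy': 352.5067510277866, 'cx': 255.93981892765783, 'cy': 196.00836059412464, 'rvec': array([ 1.55730686,  2.03678654, -0.83771186]), 'tvec': array([ 117.48940464, -384.23306406, 1085.61657704])}
[ 6.49411810e+02 -7.90222221e-02  2.47382778e+02] [-1.79901192e+02 -3.42030599e-03  8.99976363e+01] 0.1 17.0
```

View pics/scene0.png

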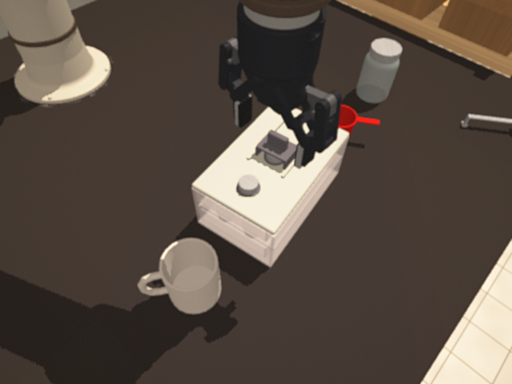

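View pics/side0.png

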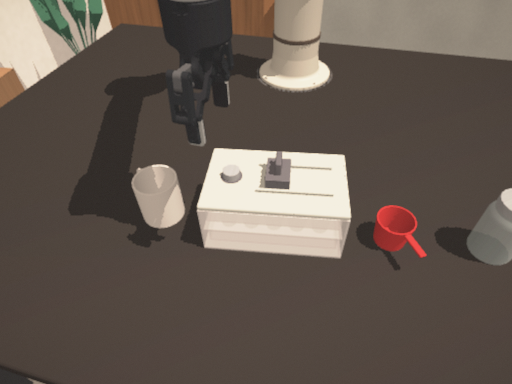

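Run:
```python
import cv2
a=cv2.imread("pics/side0.png")[140:260,190:360]; b=cv2.imread("pics/scene0.png")[100:265,185:355]
cv2.imwrite("pics/side_c.png",cv2.resize(a,None,fx=4.5,fy=4.5,interpolation=2)); cv2.imwrite("pics/scene_c.png",cv2.resize(b,None,fx=3.6,fy=3.6,interpolation=2))
```

```text
(no output)
```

View pics/side_c.png

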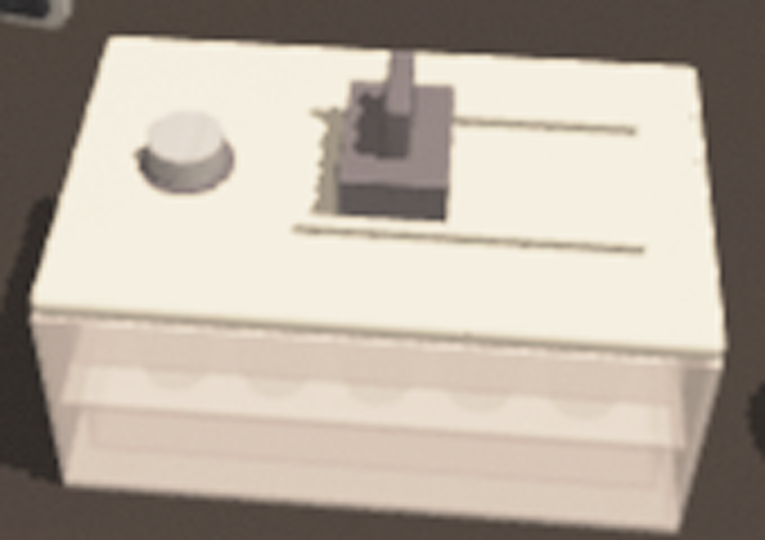

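View pics/scene_c.png

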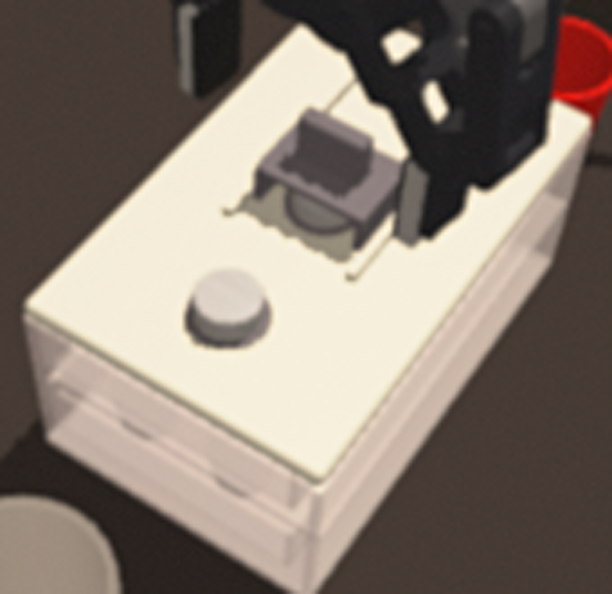

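Run:
```python
from bench import r
import cv2,numpy as np
from scipy.optimize import least_squares
# x,y,z,qflag,U,V
S=[(-75,-120,110,0,109,37),(-75,120,110,0,695,66),(75,120,110,0,723,350),(75,-120,110,0,32,308),(75,-120,0,0,66,486),(75,120,0,0,678,530),(0,-75,124,0,187,137),
(17,-5,156,1,388,112),(17,5,156,1,411,115),(-28,20,132,1,455,88),(28,20,132,1,447,188),(28,-20,132,1,340,182)]
C=[(-75,-120,110,0,27,305),(75,-120,110,0,320,480),(75,120,110,0,590,118),(-75,120,110,0,300,27),(-75,-120,0,0,48,440),(75,-120,0,0,308,594),(0,-75,124,0,230,297),(-17,-5,156,1,303,115),(17,-5,156,1,372,155)]
S,C=np.array(S,float),np.array(C,float)
D=[(S,4.5,(190,140),r.camera_info("side")),(C,3.6,(185,100),r.camera_info("scene"))]
def f(p,sel=(0,1)):
    x,y,z,a,q=p;out=[]
    for i in sel:
        P,s,o,I=D[i]
        L=P[:,:3].copy();L[:,1]+=q*P[:,3]
        c,n=np.cos(a),np.sin(a)
        W=L@np.array([[c,-n,0],[n,c,0],[0,0,1]]).T+[x,y,z]
        K=np.array([[I["fx"],0,I["cx"]],[0,I["fy"],I["cy"]],[0,0,1]])
        uv=cv2.projectPoints(W,I["rvec"],I["tvec"],K,None)[0][:,0]
        out.append(uv-((P[:,4:]+.5)/s-.5+o))
    return np.concatenate(out).ravel()
for sel in((0,1),(0,),(1,)):
    s=least_squares(f,[650,60,0,0,0],x_scale=[10,10,10,.1,10],args=(sel,),loss="soft_l1")
    p=s.x;print(p[:3].round(1),np.degrees(p[3]).round(2),p[4].round(1),np.abs(f(p,sel)).max(),s.cost)
    if len(sel)==2:print(f(p).reshape(-1,2).round(1).tolist())
```

```text
[593.6  79.9  -4.8] 9.71 4.6 7.744027495063563 22.834659797725948
[[0.3, -0.2], [0.1, 0.0], [0.8, -0.6], [-0.1, -1.4], [0.7, 0.0], [-0.4, 0.4], [0.2, -0.0], [-0.6, 0.2], [0.7, -0.2], [0.6, -0.3], [1.2, 0.1], [-0.1, -0.1], [-1.1, 0.6], [0.7, 0.7], [0.6, 0.4], [6.9, -7.7], [0.5, 0.9], [0.2, 2.8], [-0.2, 0.2], [-2.0, 1.3], [-2.2, -0.6]]
[593.6  79.5  -5.2] 9.83 4.3 1.1372466095932623 2.245744349116718
[588.7  85.1 -14. ] 9.71 10.3 6.58261561045191 15.506165402722228
```

Run:
```python
from bench import r
import cv2,numpy as np
from scipy.optimize import least_squares
S=[(-75,-120,110,0,109,37),(-75,120,110,0,695,66),(75,120,110,0,723,350),(75,-120,110,0,32,308),(75,-120,0,0,66,486),(75,120,0,0,678,530),(0,-75,124,0,187,137),
(17,-5,156,1,388,112),(17,5,156,1,411,115),(-28,20,132,1,455,88),(28,20,132,1,447,188),(28,-20,132,1,340,182)]
C=[(-75,-120,110,0,27,305),(75,-120,110,0,320,480),(75,120,110,0,590,118),(-75,-120,0,0,48,440),(75,-120,0,0,308,594),(0,-75,124,0,230,297),(-17,-5,156,1,303,115),(17,-5,156,1,372,155)]
S,C=np.array(S,float),np.array(C,float)
D=[(S,4.5,(190,140),r.camera_info("side")),(C,3.6,(185,100),r.camera_info("scene"))]
def f(p,sel,z0):
    x,y,z,a,q=p;out=[];z=z if z0 is None else z0
    for i in sel:
        P,s,o,I=D[i]
        L=P[:,:3].copy();L[:,1]+=q*P[:,3]
        c,n=np.cos(a),np.sin(a)
        W=L@np.array([[c,-n,0],[n,c,0],[0,0,1]]).T+[x,y,z]
        K=np.array([[I["fx"],0,I["cx"]],[0,I["fy"],I["cy"]],[0,0,1]])
        uv=cv2.projectPoints(W,I["rvec"],I["tvec"],K,None)[0][:,0]
        out.append(uv-((P[:,4:]+.5)/s-.5+o))
    return np.concatenate(out).ravel()
for z0 in(None,0):
  for sel in((0,1),(0,),(1,)):
    s=least_squares(f,[650,60,0,0,0],x_scale=[10,10,10,.1,10],args=(sel,z0),loss="soft_l1")
    p=s.x;print(z0,sel,p[:3].round(1),np.degrees(p[3]).round(2),p[4].round(1),s.cost)
    print(f(p,sel,z0).reshape(-1,2).round(1).tolist())
# depth on lid: side pixels
for n,pts in(("side",[(215,195),(340,165),(330,205),(231,170)]),("scene",[(215,180),(265,215),(249,182)])):
    d=np.load(f"pics/{n}_d.npy");I=r.camera_info(n);R=cv2.Rodrigues(I["rvec"])[0]
    for u,v in pts:
        z=np.median(d[v-1:v+2,u-1:u+2]);print(n,u,v,(R.T@(np.array([(u-I["cx"])/I["fx"]*z,(v-I["cy"])/I["fy"]*z,z])-I["tvec"])).round(1))
```

```text
None (0, 1) [594.2  80.1  -4.2] 9.54 4.5 9.655112406223068
[[0.4, -0.4], [0.3, 0.1], [0.8, -0.4], [-0.3, -1.6], [0.6, -0.1], [-0.4, 0.7], [0.1, -0.2], [-0.6, 0.1], [0.6, -0.2], [0.6, -0.4], [1.1, 0.1], [-0.1, -0.1], [-0.9, 0.3], [0.8, 0.6], [1.1, 0.4], [0.7, 0.7], [0.3, 2.8], [0.1, -0.0], [-1.6, 1.1], [-1.8, -0.7]]
None (0,) [593.6  79.5  -5.2] 9.83 4.3 2.245744349116718
[[-0.0, 0.0], [-0.3, 0.1], [0.6, -0.5], [-0.2, -1.1], [0.6, 0.3], [-0.6, 0.4], [-0.1, 0.2], [-1.0, 0.3], [0.3, -0.0], [0.2, -0.2], [0.8, 0.2], [-0.4, 0.1]]
None (1,) [590.7  83.9 -10.5] 9.42 8.7 3.5168658068285366
[[-0.1, -0.0], [0.3, -0.3], [0.0, 1.0], [1.3, -0.0], [-0.1, 1.6], [0.0, -0.2], [-0.3, 0.1], [-0.8, -1.9]]
0 (0, 1) [597.2  79.8  85.5] 9.28 4.7 17.08739402055346
[[-0.3, -1.4], [0.6, -0.5], [0.7, -0.5], [-1.7, -2.3], [-0.6, -0.4], [-0.6, 1.0], [-0.7, -1.0], [-1.1, -0.7], [0.2, -1.0], [0.4, -1.1], [0.8, -0.5], [-0.7, -0.8], [-0.2, -0.5], [2.1, 0.5], [3.3, -0.1], [1.3, 0.3], [1.3, 3.0], [1.2, -0.6], [-0.0, 0.2], [-0.1, -1.5]]
0 (0,) [598.7  80.8 -25.9] 9.86 4.1 4.887525516696632
[[-0.6, -0.5], [0.6, -0.4], [1.8, -0.2], [-1.2, -0.9], [-0.1, 1.0], [0.3, 1.2], [-0.5, -0.1], [-1.0, -0.0], [0.3, -0.3], [0.3, -0.6], [1.0, 0.1], [-0.6, -0.0]]
0 (1,) [596.1  78.7 -67.3] 9.18 5.7 6.934771287030438
[[-1.3, -0.6], [0.7, 0.6], [2.4, 0.0], [0.4, 0.2], [0.2, 3.1], [0.1, -0.6], [-0.7, -0.2], [-0.8, -1.9]]
side 215 195 [659.2  -5.  108.5]
side 340 165 [534.4 181.5 108.1]
side 330 205 [634.1 176.8 108.4]
side 231 170 [609.8   6.8 122.5]
scene 215 180 [561.3 -20.9 109. ]
scene 265 215 [659.5 -14.5 110. ]
scene 249 182 [609.2   4.3 124.1]
```

Emit:
{"fn": "move_arm", "kwargs": {
  "rows": [
    [0,0,0,-4.75],
    [0,0,0,-4.75],
    [0.022,-0.013,0.01,0],
    [0.022,-0.013,0.01,0],
    [0.021,-0.013,0.01,0],
    [0,0,0,0],
    [0,0,0,0],
    [0,0,0,0]
  ],
  "gripper": 1
}}

```text
clock: 0.9
tcp_pos: [601.6, 56.6, 218.5]
orientation: [180.0, 0.0, 99.4]
force: [0.3, 0.5, 0.4]
width: -0.2
grasp_force: 0.0
```

Run:
```python
from bench import r
import cv2,numpy as np
a=r.camera("side")[0][90:250,180:360];b=r.camera("scene")[0][90:250,180:360]
cv2.imwrite("pics/s1.png",cv2.resize(np.hstack([a,b]),None,fx=2.2,fy=2.2,interpolation=2)[:,:,::-1])
```

```text
(no output)
```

View pics/s1.png

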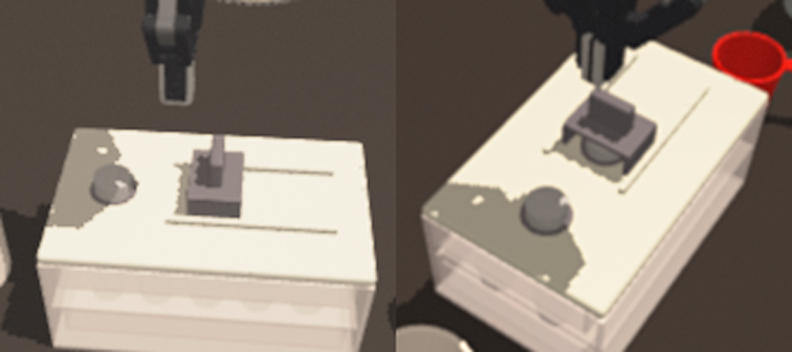

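The closed fingertips (left half, 177,100) hang on the -y side of the fin (217,150), aligned with the organiser. I'll descend beside the fin.

Emit:
{"fn": "move_arm", "kwargs": {
  "rows": [
    [0,0,0.02,0],
    [0,0,0.02,0],
    [0,0,0.015,0],
    [0,0,0.004,0],
    [0,0,0,0],
    [0,0,0,0]
  ]
}}

```text
clock: 1.6
tcp_pos: [601.5, 57.8, 160.1]
orientation: [179.9, -0.0, 99.5]
force: [0.1, 1.3, 0.3]
width: -0.1
grasp_force: 0.0
```

Run:
```python
from bench import r
import cv2,numpy as np
a=r.camera("side")[0][90:250,180:360];b=r.camera("scene")[0][90:250,180:360]
cv2.imwrite("pics/s2.png",cv2.resize(np.hstack([a,b]),None,fx=2.2,fy=2.2,interpolation=2)[:,:,::-1])
```

```text
(no output)
```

View pics/s2.png

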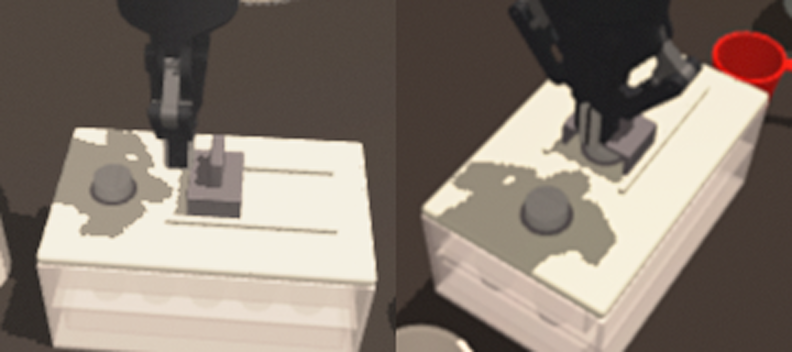

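The fingertips (177,165) stand clear on the -y side of the fin (217,150), above the cover and away from the bare button. Next I push along tool +x.

Emit:
{"fn": "move_arm", "kwargs": {
  "rows": [
    [0.006,0,0,0],
    [0.006,0,0,0],
    [0.006,0,0,0],
    [0.006,0,0,0],
    [0.006,0,0,0],
    [0.006,0,0,0],
    [0.006,0,0,0],
    [0.006,0,0,0],
    [0.005,0,0,0],
    [0,0,0,0]
  ]
}}

```text
clock: 2.7
tcp_pos: [591.7, 111.4, 159.2]
orientation: [-180.0, -0.1, 99.6]
force: [-0.6, 0.4, -0.3]
width: 0.1
grasp_force: 0.0
```

Emit:
{"fn": "move_arm", "kwargs": {
  "rows": [
    [0.002,0,0,0],
    [0.002,0,0,0],
    [0.002,0,0,0],
    [0,0,0,0]
  ]
}}

```text
clock: 3.1
tcp_pos: [590.7, 116.0, 159.0]
orientation: [-180.0, -0.0, 99.5]
force: [-0.7, -0.2, -0.2]
width: -0.0
grasp_force: 0.3
```

Emit:
{"fn": "move_arm", "kwargs": {
  "rows": [
    [0.002,0,0,0],
    [0,0,0,0],
    [-0.01,0,0,0],
    [-0.01,0,-0.02,0],
    [-0.017,0,-0.02,0],
    [0,0,0,0],
    [0,0,0,0]
  ]
}}

```text
clock: 3.8
tcp_pos: [597.4, 80.8, 199.7]
orientation: [179.9, -0.0, 99.4]
force: [0.5, 0.7, -0.7]
width: -0.1
grasp_force: 0.0
```

Run:
```python
from bench import r
import cv2,numpy as np
a=r.camera("side")[0][90:250,180:360];b=r.camera("scene")[0][90:250,180:360]
cv2.imwrite("pics/s3.png",cv2.resize(np.hstack([a,b]),None,fx=2.2,fy=2.2,interpolation=2)[:,:,::-1])
```

```text
(no output)
```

View pics/s3.png

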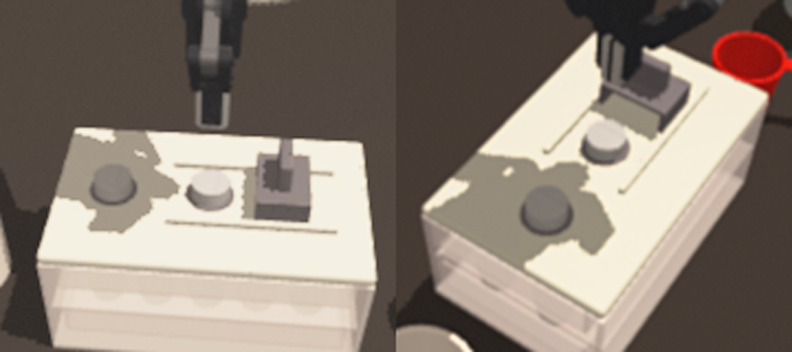

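The tab is slid aside (fin now at 286,150 in the left half), and the button is uncovered at (211,186), with both drawers shut. A quick depth check of the button centre comes next.

Run:
```python
from bench import r
import cv2,numpy as np
v,u=np.mgrid[:384,:512]
for n in("side","scene"):
    d=r.camera(n)[1];I=r.camera_info(n);R=cv2.Rodrigues(I["rvec"])[0]
    W=(np.stack([(u-I["cx"])/I["fx"]*d,(v-I["cy"])/I["fy"]*d,d],-1)-I["tvec"])@R
    for name,c,lo,hi in(("btn",(597,80),118,128),("bare",(609,5),118,128),("cover",(588,133),127.5,136)):
        m=(np.hypot(W[...,0]-c[0],W[...,1]-c[1])<(25 if name!="cover" else 40))&(W[...,2]>lo)&(W[...,2]<hi)
        P=W[m];print(n,name,m.sum(),((P.min(0)+P.max(0))/2).round(1),np.median(P,0).round(1))
```

```text
side btn 192 [597.3  79.7 121.1] [600.1  79.9 122.1]
side bare 185 [610.5   5.5 120.9] [612.3   6.  122.2]
side cover 492 [588.3 132.4 131.7] [595.5 134.3 130.2]
scene btn 234 [595.1  79.  121.9] [595.6  77.7 123.2]
scene bare 282 [607.2   4.9 122.1] [608.1   3.6 123.3]
scene cover 372 [589.  131.9 131.7] [598.6 124.6 131.2]
```

Emit:
{"fn": "move_arm", "kwargs": {
  "rows": [
    [0,0,0.02,0],
    [0,0,0.02,0],
    [0,0,0.012,0],
    [0,0,0.004,0],
    [0,0,0.004,0],
    [0,0,0.004,0],
    [0,0,0.003,0],
    [0,0,0.003,0],
    [0,0,0.001,0],
    [0,0,0,0],
    [0,0,0,0]
  ]
}}

```text
clock: 5.1
tcp_pos: [597.2, 81.8, 129.1]
orientation: [179.9, -0.0, 99.5]
force: [-2.0, 0.6, 4.4]
width: -0.0
grasp_force: 2.5
```

Emit:
{"fn": "move_arm", "kwargs": {
  "rows": [
    [0,0,0.001,0],
    [0,0,0.001,0],
    [0,0,0,0],
    [0,0,0,0]
  ]
}}

```text
clock: 5.5
tcp_pos: [597.4, 81.8, 129.0]
orientation: [179.9, 0.0, 99.5]
force: [-7.1, -0.3, 17.4]
width: -0.2
grasp_force: 8.8
```

The press has bottomed out: 17 N with no further motion. I'll retreat and check.

Emit:
{"fn": "move_arm", "kwargs": {
  "rows": [
    [0,0,-0.01,0],
    [0,0,-0.03,0],
    [0,0,-0.04,0],
    [0,0,-0.04,0],
    [0,0,0,0],
    [0,0,0,0]
  ]
}}

```text
clock: 6.1
tcp_pos: [597.9, 81.2, 247.8]
orientation: [179.8, 0.0, 99.5]
force: [0.4, -0.1, -1.1]
width: -0.1
grasp_force: 0.0
```

Run:
```python
from bench import r
import cv2,numpy as np
a=r.camera("side")[0][90:250,180:360];b=r.camera("scene")[0][90:250,180:360]
cv2.imwrite("pics/s4.png",cv2.resize(np.hstack([a,b]),None,fx=2.2,fy=2.2,interpolation=2)[:,:,::-1])
```

```text
(no output)
```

View pics/s4.png

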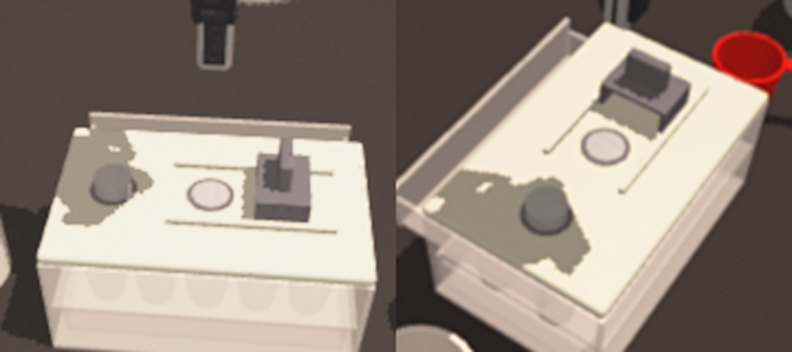

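The button is flush at (210,194), and the top drawer is out (right half, front edge near 490,110). The tab is still aside, the bare button is still up, and the arm is clear.

```bash
python3 -c "
from bench import r
print(r.close_job())"
```

```text
the job is handed in; nothing more can be done
None
```

The job is handed in: the lock tab is slid aside, the button is pressed fully down with the top drawer out, the lower drawer is shut and the arm is clear at about 6 s on the clock; the hand-in returned no verdict.

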